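# Pour steel balls onto a spring-hung weighing pan

## Task

Weigh out a batch of viscometer balls: lift the scoop by its handle and pour steel balls into the spring-hung pan until their weight alone sinks it onto its stop and it stays there. Pour over the pan without pressing on it and spill no ball (balls left over may stay in the scoop), then stand the scoop upright on its rubber mat again and let go. Leave the bottle, the brass cup and the weight where they are.

Things in the scene. Friction and masses are not known exactly. Their poses are not given: they have to be found in the camera images.
- scoop_grip (a point): Grip point: centre of the white upright handle at the rear of the loose steel scoop, 78 mm above the scoop's underside. x points from the handle towards the open pouring lip, z up. The handle is 12 mm thick along x, 26 mm wide along y, 100 mm tall from the underside. Scoop 180 g, centre of mass about 43 mm ahead of this point
- scoop_floor (a point): Centre of the flat inner floor of the scoop, a trough 56 mm wide outside, 50 inside, 76 mm long with 3 mm walls 30 mm high; 44 mm ahead (+x) of the handle's centre, 3 mm above the underside; axes as scoop_grip. The balls lie here at the start
- scoop_lip (a point): Middle of the scoop's open pouring edge, 118 mm ahead (+x) of the handle's grip point and 62 mm lower; axes as scoop_grip. The last 36 mm of the floor rise to it at 20 degrees between side walls, so balls stay in until the scoop is tipped lip-down clearly more than 20 degrees; 50 to 55 degrees empties it
- pan_rim (a point): Centre of the mouth, at rim height, of the spring-hung weighing pan: a steel bowl of 130 mm rim diameter, 94 mm bottom, 50 mm deep, rim 120 mm above the bench when up. A sleeve carries it on an upright column, 16 mm thick, 247 mm tall with a 42 mm cap. x points from the pan's axis to the column's, 115 mm away; z up. The rest of the stand is lower than the rim
- pan (a joint): How far the weighing pan has sunk: 0 m up at rest, 0.020 m down on its hard stop (the rubber-topped post under it). Spring preloaded: the pan starts to sink at about 65 g of load and reaches the stop at about 87 g (stiffness 10 N/m), sinking gently within about a second; it rises again if unloaded
- mat: Fixed flat grey rubber mat, 200 (x) by 160 (y) by 4 mm thick, on which the scoop stands at the start; origin at the centre of its underside, on the bench
- bottle_mid (a point): Bystander: amber glass bottle, 60 mm diameter, 130 mm tall; this point is on its axis 65 mm above the bench
- flowcup_mid (a point): Bystander: small brass flow cup, 60 mm diameter, 50 mm tall; this point is on its axis 25 mm above the bench
- weight_mid (a point): Bystander: knobbed steel weight, 32 mm diameter, 46 mm tall; this point is on its axis 23 mm above the bench
- ball0_center (a point): Centre of one of eight loose steel balls, 16 mm diameter, about 14 to 19 g, that lie in the scoop at the start; six or seven of them bring the pan down on its stop
- ball1_center (a point): Centre of one of eight loose steel balls, 16 mm diameter, about 14 to 19 g, that lie in the scoop at the start
- ball2_center (a point): Centre of one of eight loose steel balls, 16 mm diameter, about 14 to 19 g, that lie in the scoop at the start
- ball3_center (a point): Centre of one of eight loose steel balls, 16 mm diameter, about 14 to 19 g, that lie in the scoop at the start
- ball4_center (a point): Centre of one of eight loose steel balls, 16 mm diameter, about 14 to 19 g, that lie in the scoop at the start
- ball5_center (a point): Centre of one of eight loose steel balls, 16 mm diameter, about 14 to 19 g, that lie in the scoop at the start
- ball6_center (a point): Centre of one of eight loose steel balls, 16 mm diameter, about 14 to 19 g, that lie in the scoop at the start
- ball7_center (a point): Centre of one of eight loose steel balls, 16 mm diameter, about 14 to 19 g, that lie in the scoop at the start

How it is judged:
On the way, in this order (a step that is already met when the one before it is completed fails the run):
1. the scoop is held over the pan and begins to tip (horizontal distance between scoop_floor and pan_rim below 0.17 m and angle between scoop_floor's own z axis and vertical above 0.3 rad and z of scoop_floor in the frame of pan_rim above 0 m).
2. the balls have sunk the pan onto its stop, untouched by scoop and hand (value of joint pan above 0.0185 m and contact force between each of scoop, the arm, the fingers and pan below 0.2 N), for 0.3 s.
At the end, for the whole second after the job is handed in: The pan is down on its stop (sunk by more than 18.5 mm of 20), every ball is in the pan or still in the scoop, and the scoop stands upright (within 0.1 rad) and still, flat on the rubber mat with the middle of its floor within the mat's outline (value of joint pan above 0.0185 m and ((horizontal distance between ball0_center and pan_rim below 0.065 m and z of ball0_center in the frame of pan_rim between -0.055 and 0.01 m) or (x of ball0_center in the frame of scoop_floor between -0.04 and 0.08 m and y of ball0_center in the frame of scoop_floor between -0.028 and 0.028 m and z of ball0_center in the frame of scoop_floor between 0 and 0.045 m)) and ((horizontal distance between ball1_center and pan_rim below 0.065 m and z of ball1_center in the frame of pan_rim between -0.055 and 0.01 m) or (x of ball1_center in the frame of scoop_floor between -0.04 and 0.08 m and y of ball1_center in the frame of scoop_floor between -0.028 and 0.028 m and z of ball1_center in the frame of scoop_floor between 0 and 0.045 m)) and ((horizontal distance between ball2_center and pan_rim below 0.065 m and z of ball2_center in the frame of pan_rim between -0.055 and 0.01 m) or (x of ball2_center in the frame of scoop_floor between -0.04 and 0.08 m and y of ball2_center in the frame of scoop_floor between -0.028 and 0.028 m and z of ball2_center in the frame of scoop_floor between 0 and 0.045 m)) and ((horizontal distance between ball3_center and pan_rim below 0.065 m and z of ball3_center in the frame of pan_rim between -0.055 and 0.01 m) or (x of ball3_center in the frame of scoop_floor between -0.04 and 0.08 m and y of ball3_center in the frame of scoop_floor between -0.028 and 0.028 m and z of ball3_center in the frame of scoop_floor between 0 and 0.045 m)) and ((horizontal distance between ball4_center and pan_rim below 0.065 m and z of ball4_center in the frame of pan_rim between -0.055 and 0.01 m) or (x of ball4_center in the frame of scoop_floor between -0.04 and 0.08 m and y of ball4_center in the frame of scoop_floor between -0.028 and 0.028 m and z of ball4_center in the frame of scoop_floor between 0 and 0.045 m)) and ((horizontal distance between ball5_center and pan_rim below 0.065 m and z of ball5_center in the frame of pan_rim between -0.055 and 0.01 m) or (x of ball5_center in the frame of scoop_floor between -0.04 and 0.08 m and y of ball5_center in the frame of scoop_floor between -0.028 and 0.028 m and z of ball5_center in the frame of scoop_floor between 0 and 0.045 m)) and ((horizontal distance between ball6_center and pan_rim below 0.065 m and z of ball6_center in the frame of pan_rim between -0.055 and 0.01 m) or (x of ball6_center in the frame of scoop_floor between -0.04 and 0.08 m and y of ball6_center in the frame of scoop_floor between -0.028 and 0.028 m and z of ball6_center in the frame of scoop_floor between 0 and 0.045 m)) and ((horizontal distance between ball7_center and pan_rim below 0.065 m and z of ball7_center in the frame of pan_rim between -0.055 and 0.01 m) or (x of ball7_center in the frame of scoop_floor between -0.04 and 0.08 m and y of ball7_center in the frame of scoop_floor between -0.028 and 0.028 m and z of ball7_center in the frame of scoop_floor between 0 and 0.045 m)) and angle between scoop_floor's own z axis and vertical below 0.1 rad and x of scoop_floor in the frame of mat between -0.1 and 0.1 m and y of scoop_floor in the frame of mat between -0.08 and 0.08 m and z of scoop_floor in the frame of mat between 0.003 and 0.011 m and linear speed of scoop below 0.02 m/s); the robot touches nothing.
It fails at once if the hand or the scoop presses on the pan with more than 4 N (contact force between any of the fingers, the arm, scoop and pan above 4 N).
It fails at once if the amber bottle is moved by more than 25 mm or tipped over (distance of bottle_mid from where it was at the start of the episode above 0.025 m or angle between bottle_mid's own z axis and vertical above 0.5 rad).
It fails at once if the brass flow cup is moved by more than 25 mm or tipped over (distance of flowcup_mid from where it was at the start of the episode above 0.025 m or angle between flowcup_mid's own z axis and vertical above 0.5 rad).
It fails at once if the steel weight is moved by more than 25 mm or tipped over (distance of weight_mid from where it was at the start of the episode above 0.025 m or angle between weight_mid's own z axis and vertical above 0.5 rad).
It also fails if it takes over 56 s, if anything falls off the work surface, if the arm or the gripper's body presses on something with over 40 N, if the wrist force passes 120 N, or if a joint passes its speed limit or range.

## Robot

A 7-joint arm with a two-finger parallel gripper is mounted at the origin on the work surface. World frame = base frame: x ahead of the robot, y to its left, z up, the work surface at z = 0. Lengths are in m, angles in rad, forces in N, time in s.
With the tool pointing down it reaches from about 0.4 to 0.875 m from the base axis. Payload 19.3 kg.
Tool frame: the origin (TCP) lies at the very end of the fingers, on their centre line; the grasp point (between the pads) lies 19 mm behind it; z points along the fingers, y is the line along which they close (so a half turn about z gives the same grasp; the last joint's range is limited). The gripper opens to 85 mm and grips with 20 to 120 N. Pads are 22 mm wide; open, the fingers measure 114 mm over their backs; the gripper's body (76 mm by 85 mm) begins 54 mm behind the grasp point. The pads swing forward as they close: fully open they stand 13 mm farther back than shut.
Start: joints at [1.106, 0.521, -0.036, 1.599, 0.021, 1.021, -0.113], TCP at [0.24, -0.577, 0.231] pointing down, gripper open.
Joint ranges: [-2.91, 2.91], [-0.3, 2.13], [-1.5, 1.42], [0.17, 2.43], [-1.26, 4.41], [0.16, 1.93], [-2.52, 2.52]. Speed limits (rad/s): [1.89, 1.89, 2.39, 2.39, 3.01, 3.01, 3.01].

## Interface

Orientations are given as a rotation vector (axis times angle).
In Python, from rig import ctrl gives the robot as it stands.
- The arm moves only by the tool apply_moves, never from a script. Its argument "commands" is a list that holds one entry, the list of rows, each a list of 7 numbers: the shift along the tool's x, y, z scaled (see below), then the turn, a rotation vector about the tool's x, y, z scaled (see below), then the closure, from 0 (fully open) to 1 (shut). A call has exactly 10 rows; each row shifts and turns the commanded pose from where the row before left it, along the tool's axes as they then stand; what a row does not reach is not made up. The controller multiplies each number of a shift by 5 cm and each number of a turn by 90 degrees. A row lasts 1/10 s, in which the tool goes at most 50 mm and 8.59 degrees, less where a joint would pass 70% of its speed; a pose out of reach is approached as far as the arm can. A call with a number of a shift or a turn outside -1 to 1 is refused whole. A call with a gripper value outside its range is refused whole. The fingers move at their own pace and stop on an object; the grip force is fixed at half the most. Time passes only in rows, so rows that do not move let the fingers close, or fill a call up. It gives the time, the measured TCP pose, the force, the opening and the grip force at its end, in the units of the state.
- ctrl.read_state(): the state, without advancing time (a new reading comes with each control period).
- ctrl.camera(name): name is "scene" or "top" or "wrist"; returns (picture, depth): 384x512x3 uint8, blue, green, red; 384x512 float32, m along the optical axis (not along the pixel's ray), 0 where there is no reading.
- ctrl.camera_params(name): a dict with "fov_y" (degrees; the focal length in pixels is half the picture's height over the tangent of half this angle, whatever the lens; pixels are square), "cx", "cy" (the principal point, pixels), "rvec" (rotation vector, rad) and "tvec" (3), from world to camera coordinates, as OpenCV has them. Camera axes: x right, y down, z forward; pixel columns grow to the right and rows downward; lengths in m; the calibration is good to about 2 mm. A picture is of the moment at which its call begins: read the wrist's pose just before it. camera_params takes no time and is no camera call; for the wrist camera it gives the pose at the moment of the call.
- ctrl.job_done(): hands the job in; it is judged then, once.
The state is a dict: "t": time; "joint_positions": joint angles; "joint_vel": joint speeds; "effort": joint torques, N m; "eef_pos": TCP position; "ee_rot": TCP orientation; "ft_force": force on the tool from outside, world axes, zero at the start; "ft_torque": the same for the moment, N m; "width": finger opening in m; "grip_force": force on a finger pad.
Only numpy, scipy, OpenCV 4.12 (cv2) and the standard library are available. Lean on these libraries where they do the work, as an engineer would, in place of code of your own. Each camera call takes 0.05 s, during which the arm holds its last target. There are 200 camera calls.

## Working session

There is one attempt and no reset: what is moved stays moved. The work goes in short steps, Python scripts to look and compute and a tool call to move; the robot and the scene stay as the last step left them, time stands still between calls to the robot, and variables do not carry over. Pictures are saved under pics/ and viewed, at most 11 in all, crops included, and the job is handed in when it is done.

Besides the shell and the picture viewer there is one more tool, called after ">>>" as name(argument=value, ...) on one line, values as JSON. apply_moves: Moves the arm, as the interface text tells. Shifts and turns lie within -1 to 1; 1 stands for 5 cm of shift or 90 degrees of turn. Its arguments: {"type":"object","properties":{"commands":{"type":"array"}},"required":["commands"]}

```bash
ls; mkdir -p pics
python3 - <<'E'
from rig import ctrl
import cv2,numpy as np
for n in("scene","top"):
    p,d=ctrl.camera(n); cv2.imwrite(f"pics/{n}0.png",p); np.save(f"pics/{n}0.npy",d); print(n,ctrl.camera_params(n))
s=ctrl.read_state(); print(s)
E
```

```text
pics
scene {'fov_y': 48.754123745560975, 'cx': 262.8562124393537, 'cy': 197.05597461262576, 'rvec': array([ 0.76770518,  2.40432462, -1.28791932]), 'tvec': array([ 0.47548716, -0.1006795 ,  1.22515415])}
top {'fov_y': 42.67895549432273, 'cx': 255.97641895210447, 'cy': 188.3414667741202, 'rvec': array([ 2.14478189, -2.09817544,  0.21177993]), 'tvec': array([-0.016451  ,  0.58434213,  1.07889356])}
{'t': 0.1, 'joint_positions': array([ 1.10580995,  0.52195313, -0.03632324,  1.59992   ,  0.02123927,
        1.02111566, -0.11282176]), 'joint_vel': array([-0.00123236, -0.00034741,  0.00172997, -0.00107403,  0.00217244,
       -0.00030825, -0.00020818]), 'effort': array([ 4.95678862e-03, -9.28502584e+01,  1.98470235e+00, -3.70536160e+01,
        1.81553350e-02,  5.35967920e-03,  1.42529434e-04]), 'eef_pos': array([ 0.24022694, -0.57667345,  0.23079525]), 'ee_rot': array([-3.07964574e+00, -6.15895293e-01,  4.72506865e-04]), 'ft_force': array([0.24911071, 0.15821516, 0.45786592]), 'ft_torque': array([ 0.00224096, -0.01834139, -0.03100791]), 'grip_force': 0.0, 'width': 0.08521920718706859}
```

View pics/top0.png

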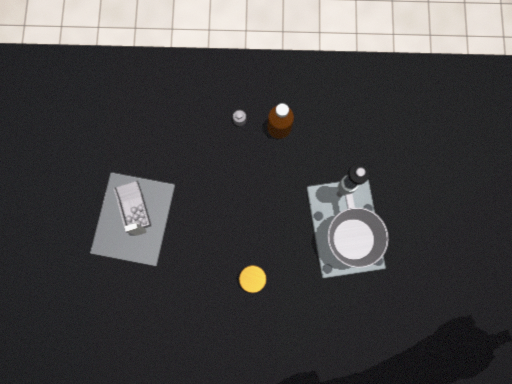

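View pics/scene0.png

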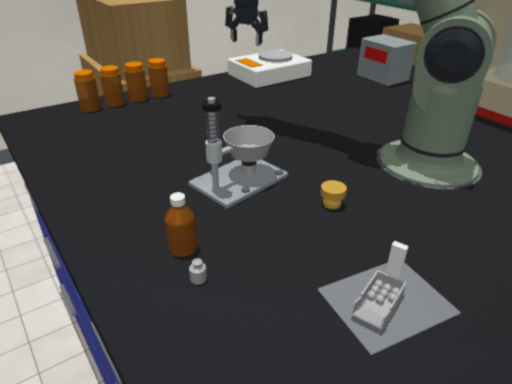

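The top view shows the mat at about (133,220) with the scoop on it, handle at (131,228) and lip towards (125,185). The pan is at (357,238), with the column cap at (358,175). The brass cup is at (253,279), the bottle at (281,120) and the weight at (239,117). Scene view agrees.

```bash
cat > h.py <<'E'
from rig import ctrl
import cv2,numpy as np
from scipy.spatial.transform import Rotation as R
def ray(c,uv,z):
    f=192/np.tan(np.radians(c["fov_y"]/2)); M=cv2.Rodrigues(c["rvec"])[0]
    o=-M.T@c["tvec"]; d=M.T@np.array([(uv[0]-c["cx"])/f,(uv[1]-c["cy"])/f,1])
    return o+d*(z-o[2])/d[2]
def blobs(m,minA=8):
    cs,_=cv2.findContours(m.astype(np.uint8),cv2.RETR_EXTERNAL,cv2.CHAIN_APPROX_NONE)
    return sorted([c for c in cs if cv2.contourArea(c)>=minA],key=cv2.contourArea,reverse=True)
E
python3 - <<'E'
from h import *
c=ctrl.camera_params("top"); p=cv2.imread("pics/top0.png"); d=np.load("pics/top0.npy")
f=192/np.tan(np.radians(c["fov_y"]/2)); M=cv2.Rodrigues(c["rvec"])[0]
u,v=np.meshgrid(np.arange(512),np.arange(384))
P=(np.stack([(u-c["cx"])/f*d,(v-c["cy"])/f*d,d],-1)-c["tvec"])@M
def rect(b): return cv2.minAreaRect(b)
g=p.max(2)
# mat
sub=np.zeros_like(g,bool); sub[165:275,80:185]=1
b=blobs((g>60)&sub)[0]; print("mat",rect(b)); 
for q in cv2.boxPoints(rect(b)): print(ray(c,q,.004).round(4))
# handle: by depth
hm=sub&(P[...,2]>.075)&(P[...,2]<.13); b=blobs(hm,2); 
for k in b: print("handle d",rect(k),ray(c,rect(k)[0],.104).round(4))
hb=sub&(p.min(2)>215); 
for k in blobs(hb,2): print("handle w",rect(k),ray(c,rect(k)[0],.104).round(4))
sm=sub&(P[...,2]>.02)&(P[...,2]<.06)
for k in blobs(sm,20): print("scoop",rect(k),[ray(c,q,.036).round(4) for q in cv2.boxPoints(rect(k))])
# pan
s2=np.zeros_like(sub);s2[150:290,290:400]=1
pm=s2&(P[...,2]>.108)&(P[...,2]<.13)
pts=P[pm]; print("rim n",len(pts)); k=blobs(pm,20)[0]; ce,r=cv2.minEnclosingCircle(k); print(ce,r,ray(c,ce,.12).round(4), ray(c,(ce[0]+r,ce[1]),.12).round(4))
e=cv2.HoughCircles(cv2.cvtColor(p,6),cv2.HOUGH_GRADIENT,1.5,30,param1=100,param2=20,minRadius=24,maxRadius=36); print(e)
cm=s2&(P[...,2]>.22)
for k in blobs(cm,5): ce,r=cv2.minEnclosingCircle(k); print("cap",ce,r,ray(c,ce,.247).round(4))
for n,lo,hi,x0,x1,y0,y1 in(("bottle",.1,.15,265,300,95,145),("cup",.035,.06,235,272,260,300),("wt",.03,.06,225,252,105,130)):
    m=np.zeros_like(sub);m[y0:y1,x0:x1]=1; m&=(P[...,2]>lo)&(P[...,2]<hi); print(n,np.median(P[m],0).round(3),m.sum())
print([f"{P[q].round(3)}" for q in [(228,131),(240,355),(300,200)]])
cv2.imwrite("pics/z.png",cv2.resize(np.hstack([p[160:280,80:190],p[150:290,290:400][:120]]),None,fx=3.5,fy=3.5))
E
```

```text
mat ((132.2633819580078, 218.3336639404297), (68.50113677978516, 86.87718963623047), 12.724355697631836)
[0.4306 0.3853 0.004 ]
[0.6363 0.3565 0.004 ]
[0.6025 0.1921 0.004 ]
[0.3989 0.2261 0.004 ]
handle d ((131.55661010742188, 227.6981201171875), (7.692190647125244, 14.148136138916016), 74.05460357666016) [0.4819 0.2653 0.104 ]
handle w ((130.1999969482422, 226.60000610351562), (5.0596442222595215, 11.384199142456055), 71.56504821777344) [0.4843 0.2684 0.104 ]
scoop ((139.05181884765625, 207.43505859375), (53.030555725097656, 19.18714714050293), 88.78113555908203) [array([0.5992, 0.2962, 0.036 ]), array([0.6012, 0.2511, 0.036 ]), array([0.4763, 0.2405, 0.036 ]), array([0.4744, 0.2847, 0.036 ])]
scoop ((122.2593002319336, 205.73353576660156), (39.98599624633789, 8.885777473449707), 74.47589111328125) [array([0.5827, 0.3332, 0.036 ]), array([0.5888, 0.3136, 0.036 ]), array([0.4984, 0.2821, 0.036 ]), array([0.4925, 0.3015, 0.036 ])]
scoop ((135.14151000976562, 219.2452850341797), (10.714122772216797, 5.35706090927124), 74.05460357666016) [array([0.5193, 0.2854, 0.036 ]), array([0.523 , 0.2737, 0.036 ]), array([0.4991, 0.2652, 0.036 ]), array([0.4954, 0.2769, 0.036 ])]
rim n 722
(352.0623474121094, 223.849609375) 44.515132904052734 [ 0.499  -0.2119  0.12  ] [ 0.5011 -0.3079  0.12  ]
[[[356.25 237.75  28.5 ]
  [497.25  26.25  25.2 ]]]
cap (358.0847473144531, 173.46609497070312) 11.190469741821289 [ 0.5809 -0.1996  0.247 ]
bottle [ 0.746 -0.056  0.128] 200
cup [0.379 0.001 0.05 ] 559
wt [0.767 0.041 0.035] 95
['[0.481 0.266 0.105]', '[ 0.469 -0.227  0.074]', '[0.329 0.12  0.002]']
```

View pics/z.png

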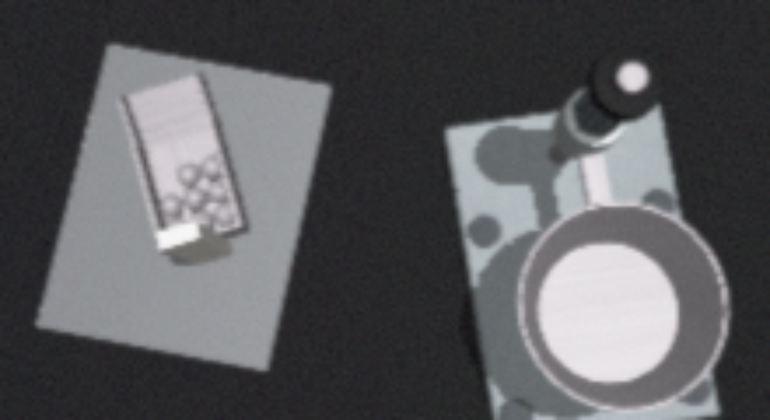

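```bash
cat >> h.py <<'E'
from scipy.spatial.transform import Slerp
def down(phi,tilt=0,back=0):
    "tool rotation: y axis horizontal along heading phi (deg), fingers down, then lean lip-down by tilt deg"
    a=np.radians(phi); y=np.array([np.cos(a),np.sin(a),0]); z=np.array([0,0,-1.]); x=np.cross(y,z)
    side=np.array([-np.sin(a),np.cos(a),0])   # scoop y
    return R.from_rotvec(side*np.radians(tilt))*R.from_matrix(np.stack([x,y,z],1))
def plan(p1,r1,n,p0=None,r0=None,ease=True,dec=3):
    s=ctrl.read_state(); p0=s["eef_pos"] if p0 is None else np.array(p0); r0=R.from_rotvec(s["ee_rot"]) if r0 is None else r0
    t=np.linspace(0,1,n+1); t=t if not ease else (1-np.cos(np.pi*t))/2
    S=Slerp([0,1],R.concatenate([r0,r1])); p0=np.array(p0);p=p0.copy(); r=r0
    for k in range(n):
        pt=p0+(np.array(p1)-p0)*t[k+1]; rt=S(t[k+1])
        a=np.round(r.inv().apply(pt-p)/.05,dec); w=np.round((r.inv()*rt).as_rotvec()/(np.pi/2),dec)
        p=p+r.apply(a*.05); r=r*R.from_rotvec(w*np.pi/2)
        print([*(float(x) for x in a+0.),*(float(x) for x in w+0.)])
    print("end",p.round(4),r.as_rotvec().round(3))
E
python3 - <<'E'
from h import *
c=ctrl.camera_params("top"); pan=ray(c,(356.25,237.75),.12); print(pan, ray(c,(384.7,237.75),.12))
s=ctrl.read_state(); print((down(-67.4).inv()*R.from_rotvec(s["ee_rot"])).magnitude())
d=np.array([np.cos(-.45),np.sin(-.45),0])
plan([*(pan-.04*d)[:2],.32],down(-25.8),20)
E
```

```text
[ 0.46923292 -0.22038644  0.12      ] [ 0.47057215 -0.28140122  0.12      ]
0.001061522064354392
[0.04, -0.033, -0.011, 0.0, 0.0, -0.003]
[0.118, -0.099, -0.033, 0.0, 0.0, -0.008]
[0.196, -0.159, -0.053, 0.0, 0.0, -0.014]
[0.272, -0.212, -0.073, 0.0, 0.0, -0.019]
[0.347, -0.252, -0.091, 0.0, 0.0, -0.024]
[0.416, -0.281, -0.106, 0.0, 0.0, -0.027]
[0.48, -0.294, -0.119, 0.0, 0.0, -0.031]
[0.534, -0.293, -0.129, 0.0, 0.0, -0.034]
[0.579, -0.278, -0.135, 0.0, 0.0, -0.035]
[0.608, -0.252, -0.14, 0.0, 0.0, -0.036]
[0.621, -0.218, -0.139, 0.0, 0.0, -0.036]
[0.617, -0.177, -0.136, 0.0, 0.0, -0.035]
[0.594, -0.136, -0.129, 0.0, 0.0, -0.034]
[0.555, -0.097, -0.119, 0.0, 0.0, -0.031]
[0.498, -0.061, -0.106, 0.0, 0.0, -0.027]
[0.427, -0.035, -0.09, 0.0, 0.0, -0.024]
[0.344, -0.014, -0.073, -0.001, 0.0, -0.019]
[0.253, -0.004, -0.054, 0.0, 0.0, -0.014]
[0.154, 0.002, -0.032, 0.0, 0.0, -0.008]
[0.052, 0.001, -0.011, 0.0, 0.0, -0.003]
end [ 0.4332 -0.203   0.32  ] [2.661e+00 1.669e+00 1.000e-03]
```

>>> apply_moves(commands=[[[0.6, -0.45, -0.18, 0, 0, -0.046, 0], [0.66, -0.45, -0.18, 0, 0, -0.046, 0], [0.72, -0.42, -0.18, 0, 0, -0.046, 0], [0.78, -0.4, -0.18, 0, 0, -0.046, 0], [0.83, -0.36, -0.18, 0, 0, -0.046, 0], [0.85, -0.3, -0.18, 0, 0, -0.046, 0], [0.85, -0.23, -0.18, 0, 0, -0.046, 0], [0.85, -0.16, -0.18, 0, 0, -0.046, 0], [0.82, -0.09, -0.18, 0, 0, -0.046, 0], [0.74, -0.03, -0.16, 0, 0, -0.046, 0]]])

```text
t: 1.1
eef_pos: [0.4383, -0.2056, 0.3207]
ee_rot: [2.661, 1.67, 0.0]
ft_force: [0.8, -0.5, -0.2]
width: 0.0854
grip_force: 0.0
```

Run:
```python
from h import *
s=ctrl.read_state(); print(s["t"],s["eef_pos"],s["ee_rot"],s["joint_positions"].round(3))
c=R.from_rotvec(s["ee_rot"]).as_matrix(); print(c)
```

```text
1.1 [ 0.4383307  -0.20562841  0.32073675] [2.66083508e+00 1.67006578e+00 5.64270769e-05] [ 0.621  0.218 -0.363  1.826  0.086  1.113 -0.222]
[[ 4.34780900e-01  9.00536265e-01  6.77716262e-05]
 [ 9.00536267e-01 -4.34780898e-01 -4.04025800e-05]
 [-6.91817998e-06  7.85970774e-05 -9.99999997e-01]]
```

>>> apply_moves(commands=[[[0, 0, 0, 0.09, 0, 0, 0], [0, 0, 0, 0.09, 0, 0, 0], [0, 0, 0, 0.09, 0, 0, 0], [0, 0, 0, 0.09, 0, 0, 0], [0, 0, 0, 0.09, 0, 0, 0], [0, 0, 0, 0.09, 0, 0, 0], [0, 0, 0, 0.07, 0, 0, 0], [0, 0, 0, 0, 0, 0, 0], [0, 0, 0, 0, 0, 0, 0], [0, 0, 0, 0, 0, 0, 0]]])

```text
t: 2.1
eef_pos: [0.429, -0.2056, 0.307]
ee_rot: [-2.017, -1.268, 0.553]
ft_force: [0.1, 0.1, -0.6]
width: 0.0857
grip_force: 0.0
```

Run:
```python
from h import *
s=ctrl.read_state(); print(s["t"],s["eef_pos"],s["ee_rot"],s["joint_positions"].round(3))
c=R.from_rotvec(s["ee_rot"]).as_matrix(); print(c.round(3), np.degrees(np.arccos(-c[2,2])))
```

```text
2.1 [ 0.42903908 -0.20557532  0.30698292] [-2.01677989 -1.26793885  0.55316497] [ 0.36   0.702  0.01   1.353 -0.07   1.911 -0.072]
[[ 0.435  0.611 -0.662]
 [ 0.901 -0.292  0.321]
 [ 0.003 -0.736 -0.677]] 47.38963257133122
```

Run:
```python
from h import *
plan([.484,-.18,.29],down(-110,55),9,ease=False)
```

```text
[0.104, 0.086, -0.037, 0.007, 0.081, 0.065]
[0.116, 0.074, -0.024, 0.008, 0.081, 0.066]
[0.126, 0.061, -0.009, 0.007, 0.081, 0.065]
[0.131, 0.048, 0.006, 0.008, 0.081, 0.065]
[0.133, 0.035, 0.023, 0.007, 0.081, 0.066]
[0.133, 0.022, 0.039, 0.008, 0.081, 0.065]
[0.128, 0.008, 0.056, 0.007, 0.081, 0.066]
[0.12, -0.003, 0.072, 0.008, 0.081, 0.065]
[0.109, -0.014, 0.086, 0.007, 0.081, 0.065]
end [ 0.484 -0.18   0.29 ] [-2.156  0.38  -0.198]
```

>>> apply_moves(commands=[[[0.1, 0.08, -0.035, 0.007, 0.073, 0.058, 0], [0.1, 0.07, -0.024, 0.007, 0.073, 0.058, 0], [0.11, 0.06, -0.01, 0.007, 0.073, 0.058, 0], [0.12, 0.05, 0.0, 0.007, 0.073, 0.058, 0], [0.12, 0.04, 0.015, 0.007, 0.073, 0.058, 0], [0.12, 0.03, 0.03, 0.007, 0.073, 0.058, 0], [0.12, 0.02, 0.045, 0.007, 0.073, 0.058, 0], [0.12, 0.01, 0.055, 0.007, 0.073, 0.058, 0], [0.11, 0.0, 0.07, 0.007, 0.073, 0.058, 0], [0.1, -0.01, 0.08, 0.007, 0.073, 0.058, 0]]])

```text
t: 3.1
eef_pos: [0.485, -0.181, 0.2888]
ee_rot: [-2.146, 0.378, -0.203]
ft_force: [0.9, 0.0, -0.2]
width: 0.0853
grip_force: 0.0
```

Run:
```python
from h import *
s=ctrl.read_state(); print(s["t"],s["eef_pos"],s["ee_rot"],s["joint_positions"].round(3))
print("err",(R.from_rotvec(s["ee_rot"]).inv()*down(-110,55)).as_rotvec())
# approach above scoop: heading 19.4, handle .482,.266
plan([.482,.266,.26],down(19.4),20,ease=False)
```

```text
3.1 [ 0.48500953 -0.18104069  0.2888205 ] [-2.14646785  0.37768753 -0.2031942 ] [ 0.58   0.574  0.224  1.793 -0.962  1.474 -0.659]
err [-0.00936563 -0.00257737  0.00205629]
[-0.156, -0.214, 0.361, -0.016, -0.034, -0.065]
[-0.114, -0.236, 0.363, -0.016, -0.035, -0.065]
[-0.069, -0.255, 0.362, -0.016, -0.034, -0.065]
[-0.022, -0.269, 0.358, -0.016, -0.034, -0.065]
[0.024, -0.278, 0.351, -0.016, -0.035, -0.065]
[0.071, -0.281, 0.341, -0.017, -0.034, -0.065]
[0.119, -0.281, 0.328, -0.016, -0.034, -0.065]
[0.164, -0.274, 0.314, -0.016, -0.035, -0.065]
[0.208, -0.263, 0.297, -0.016, -0.034, -0.066]
[0.25, -0.247, 0.278, -0.016, -0.034, -0.065]
[0.288, -0.225, 0.258, -0.016, -0.034, -0.065]
[0.324, -0.201, 0.237, -0.016, -0.035, -0.065]
[0.355, -0.172, 0.212, -0.016, -0.034, -0.065]
[0.381, -0.139, 0.19, -0.016, -0.034, -0.065]
[0.404, -0.103, 0.165, -0.016, -0.035, -0.065]
[0.42, -0.065, 0.141, -0.016, -0.034, -0.065]
[0.432, -0.025, 0.116, -0.016, -0.034, -0.065]
[0.438, 0.017, 0.093, -0.016, -0.035, -0.065]
[0.438, 0.06, 0.07, -0.016, -0.034, -0.065]
[0.433, 0.102, 0.049, -0.016, -0.034, -0.065]
end [0.482 0.266 0.26 ] [-1.815 -2.563  0.   ]
```

>>> apply_moves(commands=[[[-0.156, -0.214, 0.361, -0.016, -0.034, -0.065, 0], [-0.114, -0.236, 0.363, -0.016, -0.035, -0.065, 0], [-0.069, -0.255, 0.362, -0.016, -0.034, -0.065, 0], [-0.022, -0.269, 0.358, -0.016, -0.034, -0.065, 0], [0.024, -0.278, 0.351, -0.016, -0.035, -0.065, 0], [0.071, -0.281, 0.341, -0.017, -0.034, -0.065, 0], [0.119, -0.281, 0.328, -0.016, -0.034, -0.065, 0], [0.164, -0.274, 0.314, -0.016, -0.035, -0.065, 0], [0.208, -0.263, 0.297, -0.016, -0.034, -0.066, 0], [0.25, -0.247, 0.278, -0.016, -0.034, -0.065, 0]]])

```text
t: 4.1
eef_pos: [0.4821, 0.044, 0.2744]
ee_rot: [-2.341, -1.088, -0.133]
ft_force: [0.0, -0.5, -0.0]
width: 0.0854
grip_force: 0.0
```

>>> apply_moves(commands=[[[0.288, -0.225, 0.258, -0.016, -0.034, -0.065, 0], [0.324, -0.201, 0.237, -0.016, -0.035, -0.065, 0], [0.355, -0.172, 0.212, -0.016, -0.034, -0.065, 0], [0.381, -0.139, 0.19, -0.016, -0.034, -0.065, 0], [0.404, -0.103, 0.165, -0.016, -0.035, -0.065, 0], [0.42, -0.065, 0.141, -0.016, -0.034, -0.065, 0], [0.432, -0.025, 0.116, -0.016, -0.034, -0.065, 0], [0.438, 0.017, 0.093, -0.016, -0.035, -0.065, 0], [0.438, 0.06, 0.07, -0.016, -0.034, -0.065, 0], [0.433, 0.102, 0.049, -0.016, -0.034, -0.065, 0]]])

```text
t: 5.1
eef_pos: [0.479, 0.268, 0.2602]
ee_rot: [1.8, 2.572, 0.003]
ft_force: [0.9, -0.5, -0.4]
width: 0.0855
grip_force: 0.0
```

Run:
```python
from h import *
s=ctrl.read_state(); print(s["t"],s["eef_pos"],s["ee_rot"],s["joint_positions"].round(3))
c=ctrl.camera_params("wrist"); p,d=ctrl.camera("wrist"); cv2.imwrite("pics/w1.png",p); np.save("pics/w1.npy",d); print(c)
for q in [(.482,.266,.104),(.482+.03,.266+.01,.104)]:
    M=cv2.Rodrigues(c["rvec"])[0]; v=M@np.array(q)+c["tvec"]; f=192/np.tan(np.radians(c["fov_y"]/2)); print(v[:2]/v[2]*f+[c["cx"],c["cy"]])
m=p.min(2)>200
for k in blobs(m,60)[:6]: print(cv2.minAreaRect(k), ray(c,cv2.minAreaRect(k)[0],.104))
np.save("pics/w1c.npy",np.r_[c["rvec"],c["tvec"]])
```

```text
5.1 [0.47895262 0.26800894 0.26018877] [1.80041857 2.57244345 0.00339572] [-0.473  0.373 -0.193  1.764  0.084  1.01  -0.348]
{'fov_y': 64.79385474665446, 'cx': 253.4954775680666, 'cy': 191.7351261159595, 'rvec': array([-2.81141887, -0.49550063, -0.0758281 ]), 'tvec': array([-0.54229658,  0.03903808,  0.43056551])}
[255.32941288 178.99950079]
[286.37376999 179.81021742]
((286.9013671875, 151.2545928955078), (152.45697021484375, 119.74407958984375), 28.300756454467773) [0.50165193 0.30328653 0.104     ]
```

View pics/w1.png

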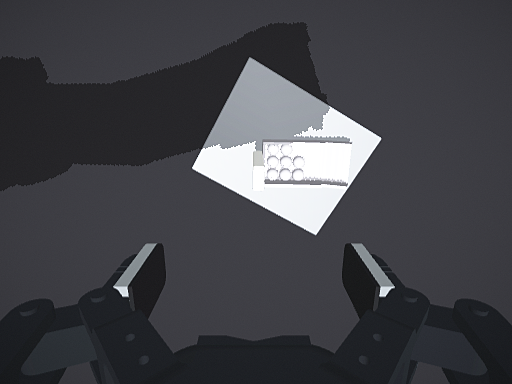

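The wrist picture shows the scoop aligned with the closing line. The handle is at about (258,170), half in shadow, with the balls at (270–300,160) and the lip at (350,163).

```bash
cat > w.py <<'E'
from h import *
import sys
n=sys.argv[1]; d=np.load(f"pics/{n}.npy"); r=np.load(f"pics/{n}c.npy"); c=dict(fov_y=64.79385474665446,cx=253.4954775680666,cy=191.7351261159595,rvec=r[:3],tvec=r[3:])
f=192/np.tan(np.radians(c["fov_y"]/2)); M=cv2.Rodrigues(c["rvec"])[0]
u,v=np.meshgrid(np.arange(512),np.arange(384))
P=(np.stack([(u-c["cx"])/f*d,(v-c["cy"])/f*d,d],-1)-c["tvec"])@M
for lo,hi in((.085,.12),(.026,.06)):
    m=(P[...,2]>lo)&(P[...,2]<hi); m[220:]=0
    z=.104 if lo>.05 else .037
    for k in blobs(m,30)[:4]:
        b=cv2.minAreaRect(k); print(lo,b,ray(c,b[0],z).round(4),"z",np.median(P[m][:,2]).round(4)); print([ray(c,q,z)[:2].round(4).tolist() for q in cv2.boxPoints(b)])
E
python3 w.py w1
```

```text
0.085 ((258.5, 175.5), (27.0, 11.0), 90.0) [0.4838 0.2705 0.104 ] z 0.1034
[[0.4738, 0.2817], [0.4841, 0.2854], [0.494, 0.2591], [0.4834, 0.2552]]
0.026 ((300.6134033203125, 144.4681854248047), (23.613954544067383, 98.86943817138672), 77.0534896850586) [0.5249 0.3091 0.037 ] z 0.0334
[[0.4672, 0.2887], [0.5652, 0.3521], [0.5827, 0.3296], [0.4829, 0.2643]]
0.026 ((305.2845764160156, 184.68812561035156), (83.2830810546875, 7.779560089111328), 3.8654611110687256) [0.5497 0.2647 0.037 ] z 0.0334
[[0.501, 0.2455], [0.4981, 0.2551], [0.5984, 0.2839], [0.6021, 0.2744]]
```

Run:
```python
from h import *
plan([.4838,.2705,.063],down(19.5),10)
```

```text
[-0.002, 0.002, 0.096, 0.0, 0.0, 0.0]
[-0.007, 0.006, 0.28, 0.0, 0.0, 0.001]
[-0.01, 0.01, 0.436, 0.001, 0.0, 0.002]
[-0.013, 0.013, 0.549, 0.0, 0.0, 0.002]
[-0.014, 0.015, 0.609, 0.0, 0.0, 0.002]
[-0.014, 0.015, 0.609, 0.001, 0.0, 0.002]
[-0.013, 0.014, 0.549, 0.0, 0.0, 0.002]
[-0.01, 0.011, 0.436, 0.0, 0.001, 0.002]
[-0.007, 0.008, 0.28, 0.001, 0.0, 0.001]
[-0.002, 0.002, 0.096, 0.0, 0.0, 0.0]
end [0.4838 0.2705 0.063 ] [-1.813 -2.565 -0.   ]
```

>>> apply_moves(commands=[[[-0.002, 0.002, 0.096, 0, 0, 0, 0], [-0.007, 0.006, 0.28, 0, 0, 0.001, 0], [-0.01, 0.01, 0.436, 0.001, 0, 0.002, 0], [-0.013, 0.013, 0.549, 0, 0, 0.002, 0], [-0.014, 0.015, 0.609, 0, 0, 0.002, 0], [-0.014, 0.015, 0.609, 0.001, 0, 0.002, 0], [-0.013, 0.014, 0.549, 0, 0, 0.002, 0], [-0.01, 0.011, 0.436, 0, 0, 0.002, 0], [-0.007, 0.008, 0.28, 0.001, 0, 0.001, 0], [-0.002, 0.002, 0.096, 0, 0, 0, 0]]])

```text
t: 6.15
eef_pos: [0.4841, 0.2628, 0.0609]
ee_rot: [-1.834, -2.544, 0.009]
ft_force: [0.0, 0.0, 0.6]
width: 0.0851
grip_force: 0.0
```

>>> apply_moves(commands=[[[0, 0, 0, 0, 0, 0, 0.3], [0, 0, 0, 0, 0, 0, 0.5], [0, 0, 0, 0, 0, 0, 0.6], [0, 0, 0, 0, 0, 0, 0.7], [0, 0, 0, 0, 0, 0, 0.75], [0, 0, 0, 0, 0, 0, 0.8], [0, 0, 0, 0, 0, 0, 0.85], [0, 0, 0, 0, 0, 0, 0.9], [0, 0, 0, 0, 0, 0, 1], [0, 0, 0, 0, 0, 0, 1]]])

```text
t: 7.15
eef_pos: [0.4846, 0.2636, 0.0618]
ee_rot: [-1.833, -2.547, 0.007]
ft_force: [1.2, 0.3, 5.4]
width: 0.0113
grip_force: 58.7
```

Run:
```python
from h import *
s=ctrl.read_state(); print(s["t"],s["eef_pos"],s["ee_rot"],s["width"],s["grip_force"],s["ft_force"],s["ft_torque"])
for n in("scene","wrist"):
    p,d=ctrl.camera(n); cv2.imwrite(f"pics/{n}2.png",p)
a=cv2.imread("pics/scene2.png")[210:384,300:512]; b=cv2.imread("pics/wrist2.png")
cv2.imwrite("pics/c2.png",np.hstack([cv2.resize(a,(400,328)),cv2.resize(b,(400,328))]))
```

```text
7.15 [0.48464306 0.2635897  0.06182854] [-1.83321119 -2.54680157  0.00678851] 0.011340321675342413 58.67510139942169 [1.16864553 0.29032418 5.39360234] [ 0.08995066 -0.8688746  -0.09459355]
```

View pics/c2.png

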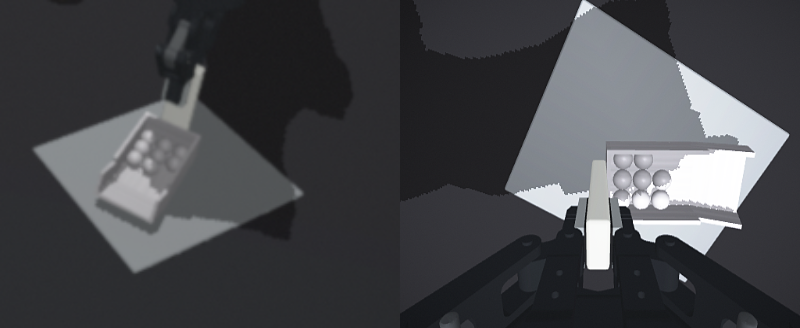

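The grasp holds: opening is 11 mm at 59 N, it sits about 7 mm off the handle's centre, and all eight balls are in the trough. Lifting next, tilted slightly lip-up.

Run:
```python
from h import *
s=ctrl.read_state(); y=R.from_rotvec(s["ee_rot"]).as_matrix()[:,1]; ph=np.degrees(np.arctan2(y[1],y[0])); print(ph)
p=s["eef_pos"]+[0,0,.22]
plan(p,down(ph,-6),10)
```

```text
18.511157503247457
[0.0, -0.001, -0.108, -0.002, 0.0, 0.0]
[0.0, 0.0, -0.312, -0.005, 0.0, 0.0]
[0.0, 0.002, -0.487, -0.007, 0.0, 0.0]
[0.001, 0.01, -0.613, -0.01, 0.0, 0.0]
[0.0, 0.022, -0.68, -0.011, 0.0, 0.0]
[0.0, 0.034, -0.679, -0.011, 0.0, 0.0]
[0.0, 0.04, -0.611, -0.01, 0.0, 0.0]
[0.001, 0.04, -0.486, -0.008, 0.0, 0.0]
[0.0, 0.03, -0.311, -0.005, 0.0, 0.0]
[0.0, 0.011, -0.107, -0.001, 0.0, 0.0]
end [0.4846 0.2636 0.2818] [1.798 2.498 0.131]
```

>>> apply_moves(commands=[[[0, 0, -0.108, -0.002, 0, 0, 1], [0, 0, -0.312, -0.005, 0, 0, 1], [0, 0.002, -0.487, -0.007, 0, 0, 1], [0, 0.01, -0.613, -0.01, 0, 0, 1], [0, 0.022, -0.68, -0.011, 0, 0, 1], [0, 0.034, -0.679, -0.011, 0, 0, 1], [0, 0.04, -0.611, -0.01, 0, 0, 1], [0, 0.04, -0.486, -0.008, 0, 0, 1], [0, 0.03, -0.311, -0.005, 0, 0, 1], [0, 0.011, -0.107, -0.001, 0, 0, 1]]])

```text
t: 8.25
eef_pos: [0.4844, 0.2636, 0.2833]
ee_rot: [1.798, 2.498, 0.132]
ft_force: [0.1, 0.4, -3.3]
width: 0.0112
grip_force: 58.6
```

```bash
cat >> h.py <<'E'
LIP=np.array([.007,.118,.043])
def tcp_for_lip(lip,r): return np.array(lip)-r.apply(LIP)
E
python3 - <<'E'
from h import *
s=ctrl.read_state(); print(s["t"],s["eef_pos"],s["grip_force"],s["width"],s["ft_force"],s["ft_torque"],s["joint_positions"].round(3))
r=down(-110,8); d=np.array([np.cos(np.radians(-110)),np.sin(np.radians(-110)),0])
pan=np.array([.4692,-.2204,.12]); lip=pan-.05*d+[0,0,.07]; p=tcp_for_lip(lip,r); print(p)
p0=s["eef_pos"]
plan(p,r,30)
for n in("scene","wrist"):
    im,_=ctrl.camera(n); cv2.imwrite(f"pics/{n}3.png",im)
E
```

```text
8.25 [0.48436413 0.26355302 0.28333553] 58.630834221839905 0.011208301797300261 [ 0.06141516  0.35758422 -3.29685709] [-0.0673934   0.23170767  0.03845032] [-0.488  0.3   -0.171  1.813  0.104  0.936 -0.384]
[ 0.51764197 -0.06684015  0.24900395]
[-0.018, -0.004, 0.001, 0.0, 0.0, 0.004]
[-0.053, -0.012, 0.005, 0.001, 0.0, 0.012]
[-0.088, -0.019, 0.007, 0.001, 0.001, 0.019]
[-0.123, -0.022, 0.01, 0.002, 0.0, 0.027]
[-0.157, -0.021, 0.012, 0.002, 0.001, 0.034]
[-0.189, -0.015, 0.015, 0.002, 0.0, 0.041]
[-0.219, -0.004, 0.017, 0.003, 0.001, 0.047]
[-0.246, 0.014, 0.018, 0.003, 0.001, 0.053]
[-0.268, 0.039, 0.02, 0.003, 0.001, 0.058]
[-0.285, 0.067, 0.021, 0.004, 0.001, 0.062]
[-0.293, 0.101, 0.021, 0.004, 0.001, 0.067]
[-0.295, 0.138, 0.021, 0.004, 0.001, 0.07]
[-0.288, 0.175, 0.02, 0.004, 0.002, 0.072]
[-0.272, 0.211, 0.018, 0.005, 0.001, 0.074]
[-0.249, 0.245, 0.017, 0.004, 0.001, 0.075]
[-0.218, 0.272, 0.014, 0.004, 0.002, 0.075]
[-0.183, 0.292, 0.012, 0.005, 0.001, 0.074]
[-0.145, 0.305, 0.009, 0.004, 0.001, 0.072]
[-0.105, 0.309, 0.007, 0.004, 0.001, 0.07]
[-0.068, 0.304, 0.004, 0.004, 0.001, 0.066]
[-0.033, 0.291, 0.002, 0.004, 0.001, 0.063]
[-0.005, 0.271, 0.001, 0.003, 0.001, 0.058]
[0.019, 0.247, -0.001, 0.003, 0.001, 0.053]
[0.034, 0.217, -0.002, 0.003, 0.001, 0.047]
[0.044, 0.185, -0.002, 0.002, 0.001, 0.041]
[0.046, 0.152, -0.003, 0.002, 0.0, 0.034]
[0.043, 0.117, -0.002, 0.002, 0.001, 0.027]
[0.035, 0.084, -0.002, 0.001, 0.0, 0.019]
[0.022, 0.05, -0.001, 0.001, 0.0, 0.012]
[0.008, 0.016, 0.0, 0.0, 0.0, 0.004]
end [ 0.5177 -0.0668  0.249 ] [-2.958  0.522 -0.035]
```

View pics/wrist3.png

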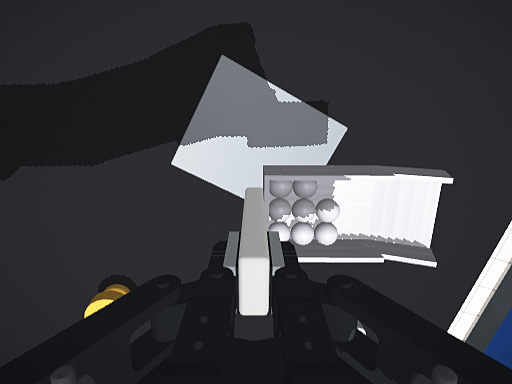

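The wrist view shows the scoop lifted level in the grip, with eight balls at its rear at (265–335,175–245). Now carrying it to the pan.

>>> apply_moves(commands=[[[-0.018, -0.004, 0.001, 0, 0, 0.004, 1], [-0.053, -0.012, 0.005, 0.001, 0, 0.012, 1], [-0.088, -0.019, 0.007, 0.001, 0.001, 0.019, 1], [-0.123, -0.022, 0.01, 0.002, 0, 0.027, 1], [-0.157, -0.021, 0.012, 0.002, 0.001, 0.034, 1], [-0.189, -0.015, 0.015, 0.002, 0, 0.041, 1], [-0.219, -0.004, 0.017, 0.003, 0.001, 0.047, 1], [-0.246, 0.014, 0.018, 0.003, 0.001, 0.053, 1], [-0.268, 0.039, 0.02, 0.003, 0.001, 0.058, 1], [-0.285, 0.067, 0.021, 0.004, 0.001, 0.062, 1]]])

```text
t: 9.35
eef_pos: [0.4927, 0.1799, 0.2728]
ee_rot: [2.466, 1.93, 0.119]
ft_force: [-0.5, 0.1, -3.4]
width: 0.0114
grip_force: 58.6
```

>>> apply_moves(commands=[[[-0.293, 0.101, 0.021, 0.004, 0.001, 0.067, 1], [-0.295, 0.138, 0.021, 0.004, 0.001, 0.07, 1], [-0.288, 0.175, 0.02, 0.004, 0.002, 0.072, 1], [-0.272, 0.211, 0.018, 0.005, 0.001, 0.074, 1], [-0.249, 0.245, 0.017, 0.004, 0.001, 0.075, 1], [-0.218, 0.272, 0.014, 0.004, 0.002, 0.075, 1], [-0.183, 0.292, 0.012, 0.005, 0.001, 0.074, 1], [-0.145, 0.305, 0.009, 0.004, 0.001, 0.072, 1], [-0.105, 0.309, 0.007, 0.004, 0.001, 0.07, 1], [-0.068, 0.304, 0.004, 0.004, 0.001, 0.066, 1]]])

```text
t: 10.35
eef_pos: [0.5092, 0.0144, 0.2558]
ee_rot: [-3.03, -0.313, -0.067]
ft_force: [0.6, 1.2, -3.5]
width: 0.0113
grip_force: 58.6
```

>>> apply_moves(commands=[[[-0.033, 0.291, 0.002, 0.004, 0.001, 0.063, 1], [-0.005, 0.271, 0.001, 0.003, 0.001, 0.058, 1], [0.019, 0.247, -0.001, 0.003, 0.001, 0.053, 1], [0.034, 0.217, -0.002, 0.003, 0.001, 0.047, 1], [0.044, 0.185, -0.002, 0.002, 0.001, 0.041, 1], [0.046, 0.152, -0.003, 0.002, 0, 0.034, 1], [0.043, 0.117, -0.002, 0.002, 0.001, 0.027, 1], [0.035, 0.084, -0.002, 0.001, 0, 0.019, 1], [0.022, 0.05, -0.001, 0.001, 0, 0.012, 1], [0.008, 0.016, 0, 0, 0, 0.004, 1]]])

```text
t: 11.35
eef_pos: [0.5176, -0.0671, 0.2474]
ee_rot: [-2.959, 0.523, -0.033]
ft_force: [-0.3, -0.5, -1.9]
width: 0.0114
grip_force: 58.6
```

Run:
```python
from h import *
im,_=ctrl.camera("top"); cv2.imwrite("pics/top4.png",im); jm,_=ctrl.camera("scene"); cv2.imwrite("pics/scene4.png",jm)
cv2.imwrite("pics/c4.png",np.hstack([cv2.resize(im[130:290,260:420],(400,400)),cv2.resize(jm[60:260,150:350],(400,400))]))
s=ctrl.read_state(); print(s["t"],s["eef_pos"],s["ee_rot"],s["ft_force"],s["joint_positions"].round(3))
r0=R.from_rotvec(s["ee_rot"]); print("lip",s["eef_pos"]+r0.apply(LIP),"err",(r0.inv()*down(-110,8)).as_rotvec())
```

```text
11.45 [ 0.51765186 -0.06681561  0.24744034] [-2.95941409  0.5217076  -0.0329575 ] [-0.03422687  0.72104367 -3.10440483] [-0.173  0.347  0.352  1.887 -0.319  0.928 -1.57 ]
lip [ 0.48618761 -0.17344012  0.18859126] err [ 1.52799044e-03  2.11124403e-03 -7.09762778e-05]
```

View pics/c4.png

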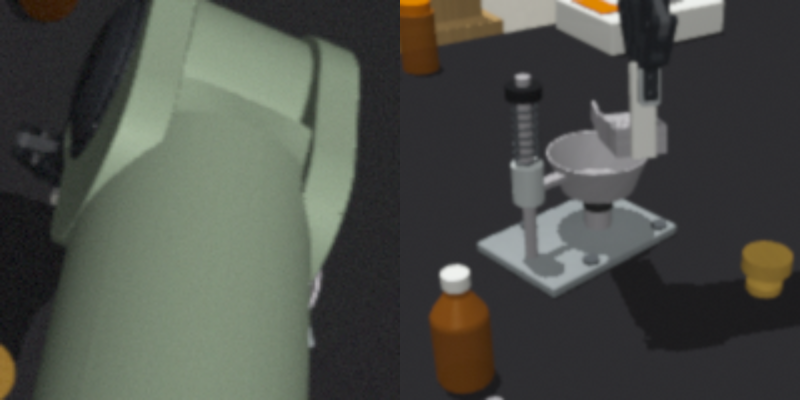

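The scene crop shows the scoop level and over the pan, with the lip past the near rim at about (600,110). The column and bottle are clear.

```bash
cat >> h.py <<'E'
D=np.array([np.cos(np.radians(-110)),np.sin(np.radians(-110)),0]); PAN=np.array([.4692,-.2204,.12])
def planlip(l1,t1,n,l0=None,t0=None,ph=-110):
    s=ctrl.read_state(); r=R.from_rotvec(s["ee_rot"]) if t0 is None else down(ph,t0)
    p=s["eef_pos"] if l0 is None else tcp_for_lip(l0,r)
    l0=p+r.apply(LIP); t0=np.degrees(np.arcsin(-r.as_matrix()[2,1]))
    for k in range(1,n+1):
        rt=down(ph,t0+(t1-t0)*k/n); pt=tcp_for_lip(l0+(l1-l0)*k/n,rt)
        a=np.round(r.inv().apply(pt-p)/.05,3); w=np.round((r.inv()*rt).as_rotvec()/(np.pi/2),3)
        p=p+r.apply(a*.05); r=r*R.from_rotvec(w*np.pi/2); print([*(float(x) for x in a+0.),*(float(x) for x in w+0.)])
    print("end",p.round(4),t0,"lip",p+r.apply(LIP))
E
python3 - <<'E'
from h import *
L=PAN-.028*D+[0,0,.025]
planlip(L,20,10); planlip(L,55,20,L,20)
E
```

```text
[-0.002, 0.074, 0.031, 0.013, 0.001, 0.0]
[0.001, 0.076, 0.03, 0.014, 0.0, 0.0]
[0.0, 0.077, 0.028, 0.013, 0.0, 0.0]
[0.0, 0.079, 0.027, 0.014, 0.0, 0.0]
[0.0, 0.081, 0.026, 0.013, 0.0, 0.0]
[0.0, 0.082, 0.024, 0.014, 0.0, 0.0]
[0.001, 0.084, 0.023, 0.013, 0.0, 0.0]
[0.0, 0.086, 0.022, 0.013, 0.0, 0.0]
[0.0, 0.086, 0.02, 0.014, 0.0, 0.0]
[0.0, 0.089, 0.019, 0.013, 0.0, 0.0]
end [ 0.5051 -0.1013  0.2258] 7.912448349504229 lip [ 0.47870389 -0.19411616  0.14503505]
[0.0, 0.027, -0.072, 0.019, 0.0, 0.0]
[0.0, 0.028, -0.071, 0.02, 0.0, 0.0]
[0.0, 0.027, -0.072, 0.019, 0.0, 0.0]
[0.0, 0.028, -0.072, 0.02, 0.0, 0.0]
[0.0, 0.027, -0.071, 0.019, 0.0, 0.0]
[0.0, 0.027, -0.072, 0.02, 0.0, 0.0]
[0.0, 0.028, -0.072, 0.019, 0.0, 0.0]
[0.0, 0.027, -0.071, 0.02, 0.0, 0.0]
[0.0, 0.027, -0.072, 0.019, 0.0, 0.0]
[0.0, 0.028, -0.072, 0.019, 0.0, 0.0]
[0.0, 0.027, -0.071, 0.02, 0.0, 0.0]
[0.0, 0.027, -0.072, 0.019, 0.0, 0.0]
[0.0, 0.028, -0.072, 0.02, 0.0, 0.0]
[0.0, 0.027, -0.071, 0.019, 0.0, 0.0]
[0.0, 0.028, -0.072, 0.02, 0.0, 0.0]
[0.0, 0.027, -0.072, 0.019, 0.0, 0.0]
[0.0, 0.027, -0.071, 0.02, 0.0, 0.0]
[0.0, 0.028, -0.072, 0.019, 0.0, 0.0]
[0.0, 0.027, -0.072, 0.019, 0.0, 0.0]
[0.0, 0.027, -0.071, 0.02, 0.0, 0.0]
end [ 0.4833 -0.1612  0.2663] 20.000000000000004 lip [ 0.47879191 -0.19404643  0.14499738]
```

>>> apply_moves(commands=[[[-0.002, 0.074, 0.031, 0.013, 0.001, 0, 1], [0.001, 0.076, 0.03, 0.014, 0, 0, 1], [0, 0.077, 0.028, 0.013, 0, 0, 1], [0, 0.079, 0.027, 0.014, 0, 0, 1], [0, 0.081, 0.026, 0.013, 0, 0, 1], [0, 0.082, 0.024, 0.014, 0, 0, 1], [0.001, 0.084, 0.023, 0.013, 0, 0, 1], [0, 0.086, 0.022, 0.013, 0, 0, 1], [0, 0.086, 0.02, 0.014, 0, 0, 1], [0, 0.089, 0.019, 0.013, 0, 0, 1]]])

```text
t: 12.45
eef_pos: [0.5051, -0.1013, 0.2258]
ee_rot: [-2.754, 0.485, -0.085]
ft_force: [0.1, 0.8, -2.8]
width: 0.0114
grip_force: 58.7
```

>>> apply_moves(commands=[[[0, 0.027, -0.072, 0.019, 0, 0, 1], [0, 0.028, -0.071, 0.02, 0, 0, 1], [0, 0.027, -0.072, 0.019, 0, 0, 1], [0, 0.028, -0.072, 0.02, 0, 0, 1], [0, 0.027, -0.071, 0.019, 0, 0, 1], [0, 0.027, -0.072, 0.02, 0, 0, 1], [0, 0.028, -0.072, 0.019, 0, 0, 1], [0, 0.027, -0.071, 0.02, 0, 0, 1], [0, 0.027, -0.072, 0.019, 0, 0, 1], [0, 0.028, -0.072, 0.019, 0, 0, 1]]])

```text
t: 13.45
eef_pos: [0.4953, -0.1285, 0.2512]
ee_rot: [-2.455, 0.433, -0.147]
ft_force: [1.1, 0.7, -2.1]
width: 0.0117
grip_force: 58.9
```

Run:
```python
from h import *
jm,_=ctrl.camera("scene"); cv2.imwrite("pics/scene5.png",cv2.resize(jm[80:240,170:330],(560,560)))
s=ctrl.read_state(); r0=R.from_rotvec(s["ee_rot"]); print(s["t"],s["ft_force"],s["width"],"lip",s["eef_pos"]+r0.apply(LIP),np.degrees(np.arcsin(-r0.as_matrix()[2,1])),s["joint_positions"].round(3))
```

```text
13.5 [-2.04877653 -2.5891498  -2.76020417] 0.011510813787877201 lip [ 0.47827807 -0.19515795  0.14493263] 37.6045020917523 [ 0.374  0.444  0.207  1.903 -0.821  1.138 -0.865]
```

View pics/scene5.png

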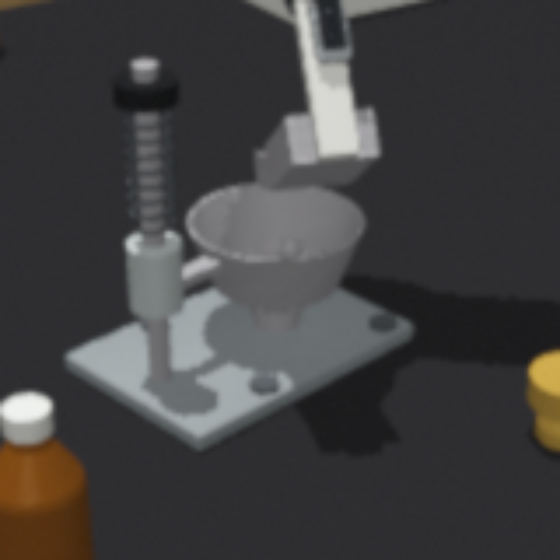

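The pour has begun. One ball is in the pan at (290,245) and another is high on the far wall at about (235,200), so I'll move the lip back 10 mm, pause, then go on more slowly.

Run:
```python
from h import *
L0=PAN-.028*D+[0,0,.025];L=PAN-.038*D+[0,0,.022]
planlip(L,37.5,5,L0,37.5); planlip(L,47,10,L,37.5)
planlip(L,56,10,L,47)
```

```text
[0.0, -0.024, 0.034, 0.0, 0.0, 0.0]
[0.0, -0.025, 0.034, 0.0, 0.0, 0.0]
[0.0, -0.024, 0.034, 0.0, 0.0, 0.0]
[0.0, -0.025, 0.033, 0.0, 0.0, 0.0]
[0.0, -0.024, 0.034, 0.0, 0.0, 0.0]
end [ 0.4987 -0.1189  0.248 ] 37.500000000000014 lip [ 0.48219112 -0.1847072   0.14200961]
[0.0, 0.015, -0.039, 0.011, 0.0, 0.0]
[0.0, 0.014, -0.039, 0.01, 0.0, 0.0]
[0.0, 0.015, -0.039, 0.011, 0.0, 0.0]
[0.0, 0.014, -0.039, 0.01, 0.0, 0.0]
[0.0, 0.015, -0.039, 0.011, 0.0, 0.0]
[0.0, 0.014, -0.039, 0.01, 0.0, 0.0]
[0.0, 0.015, -0.039, 0.011, 0.0, 0.0]
[0.0, 0.015, -0.039, 0.01, 0.0, 0.0]
[0.0, 0.014, -0.039, 0.011, 0.0, 0.0]
[0.0, 0.015, -0.039, 0.011, 0.0, 0.0]
end [ 0.4924 -0.1362  0.2576] 37.500000000000014 lip [ 0.48222353 -0.18461815  0.14195587]
[0.0, 0.014, -0.037, 0.01, 0.0, 0.0]
[0.0, 0.014, -0.037, 0.01, 0.0, 0.0]
[0.0, 0.013, -0.037, 0.01, 0.0, 0.0]
[0.0, 0.014, -0.037, 0.01, 0.0, 0.0]
[0.0, 0.014, -0.037, 0.01, 0.0, 0.0]
[0.0, 0.014, -0.037, 0.01, 0.0, 0.0]
[0.0, 0.014, -0.037, 0.01, 0.0, 0.0]
[0.0, 0.013, -0.037, 0.01, 0.0, 0.0]
[0.0, 0.014, -0.037, 0.01, 0.0, 0.0]
[0.0, 0.014, -0.037, 0.01, 0.0, 0.0]
end [ 0.486  -0.1538  0.2639] 47.0 lip [ 0.48219182 -0.18470527  0.14201137]
```

>>> apply_moves(commands=[[[0, -0.024, 0.034, 0, 0, 0, 1], [0, -0.025, 0.034, 0, 0, 0, 1], [0, -0.024, 0.034, 0, 0, 0, 1], [0, -0.025, 0.033, 0, 0, 0, 1], [0, -0.024, 0.034, 0, 0, 0, 1], [0, 0, 0, 0, 0, 0, 1], [0, 0, 0, 0, 0, 0, 1], [0, 0, 0, 0, 0, 0, 1], [0, 0, 0, 0, 0, 0, 1], [0, 0, 0, 0, 0, 0, 1]]])

```text
t: 14.5
eef_pos: [0.4986, -0.1192, 0.248]
ee_rot: [-2.456, 0.434, -0.146]
ft_force: [0.3, 0.2, -1.7]
width: 0.0113
grip_force: 58.9
```

Run:
```python
from h import *
jm,_=ctrl.camera("scene"); cv2.imwrite("pics/scene6.png",jm); wm,_=ctrl.camera("wrist"); cv2.imwrite("pics/w6.png",wm)
cv2.imwrite("pics/c6.png",np.hstack([cv2.resize(jm[80:240,190:310],(300,400)),cv2.resize(wm,(500,400))]))
s=ctrl.read_state(); print(s["t"],s["ft_force"])
```

```text
14.6 [-0.21292475 -0.14488883 -1.7011997 ]
```

View pics/c6.png

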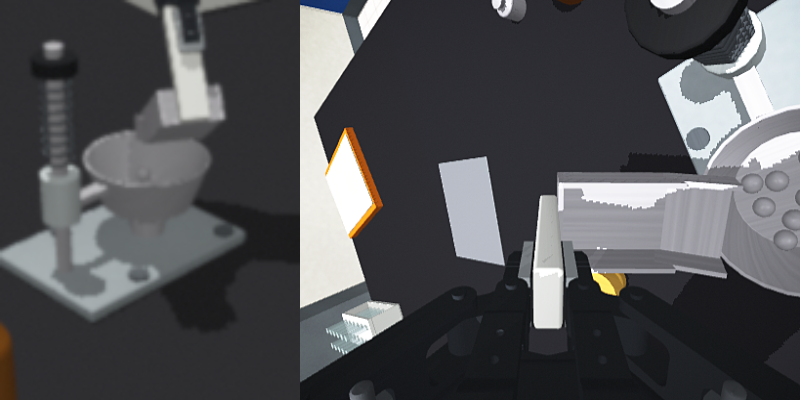

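The wrist view shows an empty scoop, and the force agrees: 1.7 N is the scoop alone. The balls are visible in the pan at (750–800,180–240). Now raise the scoop clear and level it.

Run:
```python
from h import *
s=ctrl.read_state()
p1=s["eef_pos"]+[0.01,.03,.06]; r1=down(-110,0)
plan(p1,r1,10)
h=[.4846,.2636,.15]
plan(h,down(18.5),30,p1,r1)
```

```text
[0.0, -0.03, -0.014, -0.01, 0.0, 0.0]
[-0.002, -0.087, -0.042, -0.03, 0.0, 0.0]
[-0.002, -0.132, -0.071, -0.046, 0.0, 0.0]
[-0.002, -0.159, -0.102, -0.058, 0.0, 0.0]
[-0.003, -0.166, -0.128, -0.064, 0.0, 0.0]
[-0.003, -0.152, -0.144, -0.064, 0.0, 0.0]
[-0.002, -0.123, -0.143, -0.058, 0.0, 0.0]
[-0.002, -0.088, -0.123, -0.046, 0.0, 0.0]
[-0.002, -0.05, -0.082, -0.03, 0.0, 0.0]
[0.0, -0.016, -0.029, -0.01, 0.0, 0.0]
end [ 0.5086 -0.0891  0.308 ] [ 3.094e+00 -5.460e-01 -1.000e-03]
[-0.008, -0.018, 0.009, 0.0, 0.0, -0.004]
[-0.023, -0.053, 0.026, 0.0, 0.0, -0.012]
[-0.037, -0.088, 0.042, 0.0, 0.0, -0.019]
[-0.047, -0.124, 0.06, 0.0, 0.0, -0.027]
[-0.052, -0.16, 0.075, 0.0, 0.0, -0.034]
[-0.053, -0.194, 0.09, 0.0, 0.0, -0.04]
[-0.047, -0.228, 0.104, 0.0, 0.0, -0.047]
[-0.034, -0.26, 0.117, 0.0, 0.0, -0.053]
[-0.013, -0.287, 0.128, 0.0, 0.0, -0.058]
[0.013, -0.31, 0.139, 0.0, 0.0, -0.063]
[0.048, -0.327, 0.147, 0.0, 0.0, -0.067]
[0.085, -0.334, 0.155, 0.0, 0.0, -0.069]
[0.125, -0.335, 0.159, 0.0, 0.0, -0.072]
[0.166, -0.326, 0.164, 0.0, 0.0, -0.074]
[0.204, -0.308, 0.165, 0.0, 0.0, -0.075]
[0.24, -0.282, 0.165, 0.0, 0.0, -0.075]
[0.267, -0.248, 0.163, 0.0, 0.0, -0.073]
[0.288, -0.212, 0.16, 0.0, 0.0, -0.072]
[0.3, -0.172, 0.154, 0.0, 0.0, -0.07]
[0.302, -0.131, 0.148, 0.0, 0.0, -0.067]
[0.296, -0.094, 0.138, 0.0, 0.0, -0.063]
[0.282, -0.059, 0.129, 0.0, 0.0, -0.058]
[0.26, -0.03, 0.117, 0.0, 0.0, -0.052]
[0.233, -0.008, 0.104, 0.0, 0.0, -0.047]
[0.201, 0.008, 0.09, 0.0, 0.0, -0.041]
[0.167, 0.018, 0.075, 0.0, 0.0, -0.034]
[0.131, 0.021, 0.059, 0.0, 0.0, -0.027]
[0.094, 0.019, 0.043, 0.0, 0.0, -0.019]
[0.056, 0.013, 0.026, 0.0, 0.0, -0.012]
[0.019, 0.005, 0.009, 0.0, 0.0, -0.004]
end [0.4846 0.2636 0.15  ] [1.835 2.55  0.   ]
```

>>> apply_moves(commands=[[[0, -0.03, -0.014, -0.01, 0, 0, 1], [-0.002, -0.087, -0.042, -0.03, 0, 0, 1], [-0.002, -0.132, -0.071, -0.046, 0, 0, 1], [-0.002, -0.159, -0.102, -0.058, 0, 0, 1], [-0.003, -0.166, -0.128, -0.064, 0, 0, 1], [-0.003, -0.152, -0.144, -0.064, 0, 0, 1], [-0.002, -0.123, -0.143, -0.058, 0, 0, 1], [-0.002, -0.088, -0.123, -0.046, 0, 0, 1], [-0.002, -0.05, -0.082, -0.03, 0, 0, 1], [0, -0.016, -0.029, -0.01, 0, 0, 1]]])

```text
t: 15.6
eef_pos: [0.5092, -0.0875, 0.3086]
ee_rot: [3.093, -0.542, 0.001]
ft_force: [0.2, -0.3, -2.0]
width: 0.0113
grip_force: 58.8
```

>>> apply_moves(commands=[[[-0.008, -0.018, 0.009, 0, 0, -0.004, 1], [-0.023, -0.053, 0.026, 0, 0, -0.012, 1], [-0.037, -0.088, 0.042, 0, 0, -0.019, 1], [-0.047, -0.124, 0.06, 0, 0, -0.027, 1], [-0.052, -0.16, 0.075, 0, 0, -0.034, 1], [-0.053, -0.194, 0.09, 0, 0, -0.04, 1], [-0.047, -0.228, 0.104, 0, 0, -0.047, 1], [-0.034, -0.26, 0.117, 0, 0, -0.053, 1], [-0.013, -0.287, 0.128, 0, 0, -0.058, 1], [0.013, -0.31, 0.139, 0, 0, -0.063, 1]]])

```text
t: 16.6
eef_pos: [0.5024, -0.0003, 0.268]
ee_rot: [-3.123, -0.34, 0.001]
ft_force: [1.0, 0.7, -2.1]
width: 0.0116
grip_force: 58.9
```

>>> apply_moves(commands=[[[0.048, -0.327, 0.147, 0, 0, -0.067, 1], [0.085, -0.334, 0.155, 0, 0, -0.069, 1], [0.125, -0.335, 0.159, 0, 0, -0.072, 1], [0.166, -0.326, 0.164, 0, 0, -0.074, 1], [0.204, -0.308, 0.165, 0, 0, -0.075, 1], [0.24, -0.282, 0.165, 0, 0, -0.075, 1], [0.267, -0.248, 0.163, 0, 0, -0.073, 1], [0.288, -0.212, 0.16, 0, 0, -0.072, 1], [0.3, -0.172, 0.154, 0, 0, -0.07, 1], [0.302, -0.131, 0.148, 0, 0, -0.067, 1]]])

```text
t: 17.6
eef_pos: [0.4902, 0.1763, 0.1889]
ee_rot: [-2.462, -1.949, 0.001]
ft_force: [1.0, -0.4, -1.9]
width: 0.0116
grip_force: 58.9
```

>>> apply_moves(commands=[[[0.296, -0.094, 0.138, 0, 0, -0.063, 1], [0.282, -0.059, 0.129, 0, 0, -0.058, 1], [0.26, -0.03, 0.117, 0, 0, -0.052, 1], [0.233, -0.008, 0.104, 0, 0, -0.047, 1], [0.201, 0.008, 0.09, 0, 0, -0.041, 1], [0.167, 0.018, 0.075, 0, 0, -0.034, 1], [0.131, 0.021, 0.059, 0, 0, -0.027, 1], [0.094, 0.019, 0.043, 0, 0, -0.019, 1], [0.056, 0.013, 0.026, 0, 0, -0.012, 1], [0.019, 0.005, 0.009, 0, 0, -0.004, 1]]])

```text
t: 18.6
eef_pos: [0.4847, 0.2637, 0.1499]
ee_rot: [-1.834, -2.55, 0.001]
ft_force: [0.6, -0.4, -0.5]
width: 0.0114
grip_force: 58.9
```

Run:
```python
from h import *
s=ctrl.read_state(); print(s["t"],s["eef_pos"],s["ee_rot"])
plan([.4846,.2636,.064],down(18.5),10)
c=ctrl.camera_params("top"); p,d=ctrl.camera("top"); cv2.imwrite("pics/top7.png",p)
f=192/np.tan(np.radians(c["fov_y"]/2)); M=cv2.Rodrigues(c["rvec"])[0]
u,v=np.meshgrid(np.arange(512),np.arange(384)); P=(np.stack([(u-c["cx"])/f*d,(v-c["cy"])/f*d,d],-1)-c["tvec"])@M
rr=np.hypot(P[...,0]-PAN[0],P[...,1]-PAN[1]); m=(rr>.061)&(rr<.067)&(v>200); print("rim z",np.percentile(P[m][:,2],[80,90,95])); print("before",end=" ")
jm,_=ctrl.camera("scene"); 
cv2.imwrite("pics/c7.png",np.hstack([cv2.resize(p[190:280,310:400],(380,380),interpolation=2),cv2.resize(jm[190:384,300:512],(415,380))]))
```

```text
18.6 [0.48467253 0.26374655 0.14991429] [-1.83425870e+00 -2.54989642e+00  5.34656253e-04]
[0.0, 0.0, 0.042, 0.0, 0.0, 0.0]
[0.0, 0.0, 0.122, 0.0, 0.0, 0.0]
[-0.001, 0.0, 0.19, 0.0, 0.0, 0.0]
[0.0, 0.0, 0.24, 0.0, 0.0, 0.0]
[0.0, -0.001, 0.265, 0.0, 0.0, 0.0]
[-0.001, 0.0, 0.266, 0.0, 0.0, 0.0]
[0.0, 0.0, 0.239, 0.0, 0.0, 0.0]
[0.0, 0.0, 0.19, 0.0, 0.0, 0.0]
[-0.001, 0.0, 0.122, 0.0, 0.0, 0.0]
[0.0, 0.0, 0.042, 0.0, 0.0, 0.0]
end [0.4846 0.2636 0.064 ] [-1.834e+00 -2.550e+00  1.000e-03]
rim z [0.09993844 0.10091857 0.10178616]
before
```

View pics/c7.png

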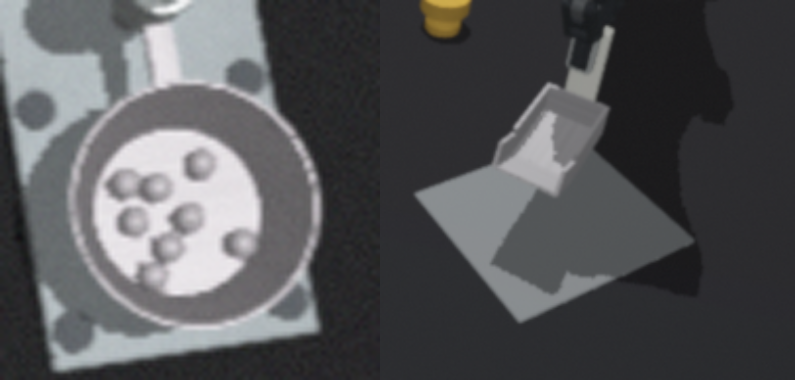

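The crops show all eight balls in the pan, and the rim is at z≈0.100, so the pan is on its stop. The scoop is empty over the mat and close to level. Setting it down.

>>> apply_moves(commands=[[[0, 0, 0.042, 0, 0, 0, 1], [0, 0, 0.122, 0, 0, 0, 1], [0, 0, 0.19, 0, 0, 0, 1], [0, 0, 0.24, 0, 0, 0, 1], [0, 0, 0.265, 0, 0, 0, 1], [0, 0, 0.265, 0, 0, 0, 1], [0, 0, 0.239, 0, 0, 0, 1], [0, 0, 0.17, 0, 0, 0, 1], [0, 0, 0.1, 0, 0, 0, 1], [0, 0, 0.04, 0, 0, 0, 1]]])

```text
t: 19.7
eef_pos: [0.4845, 0.2636, 0.0658]
ee_rot: [-1.835, -2.549, 0.001]
ft_force: [0.4, 0.6, -0.9]
width: 0.0114
grip_force: 58.8
```

>>> apply_moves(commands=[[[0, 0, 0.02, 0, 0, 0, 1], [0, 0, 0.02, 0, 0, 0, 1], [0, 0, 0.02, 0, 0, 0, 1], [0, 0, 0.01, 0, 0, 0, 1], [0, 0, 0, 0, 0, 0, 1], [0, 0, 0, 0, 0, 0, 1], [0, 0, 0, 0, 0, 0, 1], [0, 0, 0, 0, 0, 0, 1], [0, 0, 0, 0, 0, 0, 1], [0, 0, 0, 0, 0, 0, 1]]])

```text
t: 20.7
eef_pos: [0.4846, 0.2637, 0.0629]
ee_rot: [-1.835, -2.549, 0.0]
ft_force: [-0.1, -0.4, -2.4]
width: 0.0115
grip_force: 58.8
```

>>> apply_moves(commands=[[[0, 0, 0.012, 0, 0, 0, 1], [0, 0, 0.012, 0, 0, 0, 1], [0, 0, 0, 0, 0, 0, 1], [0, 0, 0, 0, 0, 0, 0.8], [0, 0, 0, 0, 0, 0, 0.7], [0, 0, 0, 0, 0, 0, 0.5], [0, 0, 0, 0, 0, 0, 0.3], [0, 0, 0, 0, 0, 0, 0.1], [0, 0, 0, 0, 0, 0, 0], [0, 0, 0, 0, 0, 0, 0]]])

```text
t: 21.7
eef_pos: [0.4846, 0.2637, 0.0616]
ee_rot: [-1.835, -2.549, 0.001]
ft_force: [0.1, 0.9, 0.5]
width: 0.0853
grip_force: 0.0
```

>>> apply_moves(commands=[[[0, 0, -0.02, 0, 0, 0, 0], [0, 0, -0.1, 0, 0, 0, 0], [0, 0, -0.25, 0, 0, 0, 0], [0, 0, -0.4, 0, 0, 0, 0], [0, 0, -0.5, 0, 0, 0, 0], [0, 0, -0.5, 0, 0, 0, 0], [0, 0, -0.5, 0, 0, 0, 0], [0, 0, -0.4, 0, 0, 0, 0], [0, 0, -0.2, 0, 0, 0, 0], [0, 0, -0.05, 0, 0, 0, 0]]])

```text
t: 22.7
eef_pos: [0.485, 0.2638, 0.209]
ee_rot: [1.835, 2.549, 0.002]
ft_force: [-0.1, -0.7, -0.4]
width: 0.0852
grip_force: 0.0
```

Run:
```python
from h import *
s=ctrl.read_state(); print(s["t"],s["eef_pos"],s["width"],s["ft_force"])
jm,_=ctrl.camera("scene"); cv2.imwrite("pics/c8.png",cv2.resize(jm,(768,576)))
```

```text
22.7 [0.48504055 0.26382483 0.20903854] 0.08522773612470444 [-0.09243596 -0.65570752 -0.43292639]
```

View pics/c8.png

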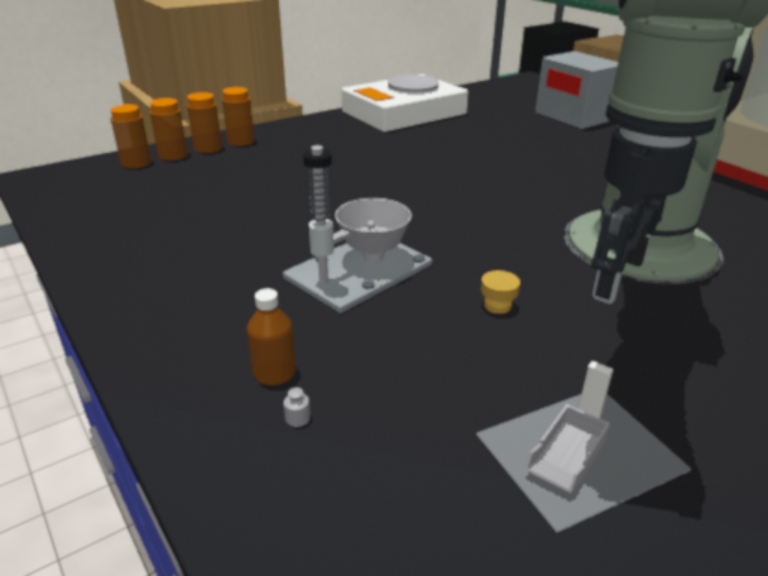

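The scoop stands upright on the mat at (570,440), the hand is clear of it, the pan is down, and the bottle, cup and weight are where they were. Handing in.

```bash
python3 -c "
from rig import ctrl
print(ctrl.job_done())"
```

```text
the job is handed in; nothing more can be done
None
```

Job handed in at about 23 s (no verdict came back): all eight balls are in the pan, the pan is down on its stop, the scoop stands upright and released on its mat, and the bottle, cup and weight were not touched.

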